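Load the last pocket and index the depositor carrier under the nozzles

ROBOT

A 6-joint arm with a two-finger parallel gripper is mounted at the origin on a cart in front of the work surface, level with it; the furniture and walls round the work are solid. World frame = base frame: x ahead of the robot, y to its left, z up, the work surface at z = 0. Lengths are in mm, angles in rad, forces in N, time in s.
With the tool pointing down it reaches from about 375 to 975 mm from the base axis. Payload 3.8 kg.
Tool frame: the origin (TCP) lies midway between the tips of the shut fingers; the grasp point (between the pads) lies 19 mm behind it; z points along the fingers, y is the line along which they close (so a half turn about z gives the same grasp; the last joint's range is limited). The gripper opens to 85 mm and grips with 20 to 120 N. Pads are 22 mm wide; open, the fingers measure 114 mm over their backs; the gripper's body (76 mm by 85 mm) begins 54 mm behind the grasp point. The pads swing forward as they close: fully open they stand 13 mm farther back than shut.
Start: joints at [1.304, 0.264, 1.604, -0, 1.274, -0.037], TCP at [153.751, 657.251, 231.28] pointing down, gripper open.
Joint ranges: [-2.63, 2.63], [-0.94, 2.18], [0.31, 2.57], [-1.31, 4.45], [0, 2.66], [-2.55, 2.55]. Speed limits (rad/s): [2.57, 2.57, 3.14, 3.14, 3.14, 3.14].

INTERFACE

Orientations are given as a unit quaternion [x, y, z, w].
In Python, from plant import arm gives the robot as it stands. The module is installed in compiled form; this text tells all that it offers.
- The arm moves only by the tool play_rows, never from a script. Its argument "commands" is a list of rows, each an object of numbers: "fingers": the opening, from 0 (shut) to 1 (fully open); "x", "y", "z": the shift along the tool's x, y, z in cm; "spin": the turn about the tool's z in rad. A call has exactly 5 rows; each row shifts and turns the commanded pose from where the row before left it, along the tool's axes as they then stand; what a row does not reach is not made up. A row lasts 1/12 s, in which the tool goes at most 41.7 mm and 7.16 degrees, less where a joint would pass 70% of its speed; a pose out of reach is approached as far as the arm can. A call with a gripper value outside its range is refused whole. The fingers move at their own pace and stop on an object; the grip force is fixed at half the most. Time passes only in rows, so rows that do not move let the fingers close, or fill a call up. It gives the time, the measured TCP pose, the force, the opening and the grip force at its end, in the units of the state.
- arm.observe(): the state, without advancing time (a new reading comes with each control period).
- arm.get_image(name): name is "side" or "top"; returns a dict with "color" (384x512x3 uint8, red, green, blue), "mtx" (3x3 intrinsics, pixels), "position" and "rotation" of the camera in the world. Camera axes: x right, y down, z forward; pixel columns grow to the right and rows downward; lengths in mm; the calibration is good to about 2 mm. A picture is of the moment at which its call begins. There is no depth.
- arm.finish_job(): hands the job in; it is judged then, once.
The state is a dict: "time_s": time; "joints": joint angles; "dq": joint speeds; "effort": joint torques, N m; "tool_pos": TCP position; "tool_rot": TCP orientation; "force": force on the tool from outside, world axes, zero at the start; "ft_torque": the same for the moment, N m; "width": finger opening in mm; "gripper_force": force on a finger pad.
Only numpy, scipy, OpenCV 4.12 (cv2) and the standard library are available. Lean on these libraries where they do the work, as an engineer would, in place of code of your own. Each camera call takes 0.05 s, during which the arm holds its last target. There are 200 camera calls.

TASK

Set the single folded cookie that stands on the bench upright, fold down, into the empty front pocket of the white carrier on the depositor's slide. Then push the carrier along its rails to the next station, where its roller clicks into the middle notch of the index bar and the three cookies stand under the three nozzles. All three cookies must stay upright in their pockets; leave the carrier resting in that notch.

Things in the scene. Friction and masses are not known exactly. Their poses are not given: they have to be found in the camera images.
- depositor: Fixed bench machine: aluminium base 250 x 352 mm (its x, y), 18 mm high, with two guide rods along its y. Origin on the bench below the slide's centre line, z up; its front (-x, with the notched steel index bar) faces the robot within 0.2 rad. Pocket row in the depositor's frame: x = +58, 0, -58 mm; y = +105 mm at the loading station, -5 mm under the nozzles.
- carrier (a joint): Carrier travel along the rails, m; grows toward the depositor's -y (the robot's right). 0 = loading station (start), 0.110 = next station, under the nozzles, 0.220 = unloading station. At each a sprung roller drops into a V notch, 14 mm wide, of the index bar and draws the carrier in over the last 4 mm. Pushing it out of a notch takes about 10 N, in between about 3 N.
- pocket_1 (a point): Floor centre of the carrier's back pocket, filled at the start. The carrier is a white plastic block 186 x 110 mm (x, y) with its top 70 mm above the bench. Each pocket is 50 mm (x) by 36 mm (y, along the rails) and 12 mm deep, floor 58 mm above the bench. Axes are the carrier's (as the depositor's): y backward along the rails, z up.
- pocket_2 (a point): Floor centre of the carrier's middle pocket; holds a cookie at the start. Same size and axes.
- pocket_3 (a point): Floor centre of the carrier's front pocket (nearest the robot), empty at the start. Same size and axes. Loaded with the cookie's long side along the carrier's x.
- push_face (a point): Middle of the outer (+y) face of the carrier's upright steel push lip, 94 mm above the bench, 112 mm behind the pocket row's middle. The lip is 110 mm wide (x), 5 mm thick, from 70 to 115 mm above the bench, with a 10 mm rolled edge on top (to 120 mm, standing 2.5 mm proud). Push toward this frame's -y. The bench behind the lip is free.
- nozzle_2 (a point): Tip of the middle of three nozzles, 106 mm above the bench, 58 mm apart along the depositor's x. They hang from a 44 mm wide steel arm, 143 to 177 mm above the bench, from x = -93 mm to a column behind the slide (x = +142 mm, 220 mm high); a hopper 88 mm wide stands on it at x = +55 mm, up to 294 mm. Too low for a gripper to load under.
- new_cookie: The folded cookie that stands on the bench at the left: 25 mm thick (its x, across the fold), 42 mm long (its y), 31 mm high, 10 g or a little more. Origin at the centre of its underside, z up; it stands fold down, horns up.
- cookie_back: Folded cookie already standing in the back pocket, 23 x 43 x 34 mm; origin at the centre of its underside, z up.
- cookie_middle: Folded cookie already standing in the middle pocket, 22 x 39 x 29 mm; origin at the centre of its underside, z up.
Not all that is in view belongs to the job. What is shaped like the new_cookie but purple is not meant.

How it is judged (in metres and radians):
On the way:
1. The cookie stands in the front pocket while the carrier is still at the loading station (x of new_cookie in the frame of pocket_3 between -0.01 and 0.01 m and y of new_cookie in the frame of pocket_3 between -0.01 and 0.01 m and z of new_cookie in the frame of pocket_3 between -0.004 and 0.007 m and angle between new_cookie's own z axis and vertical below 0.4 rad and value of joint carrier below 0.02 m), for 0.2 s.
At the end, for the whole second after the job is handed in: The carrier rests in the middle notch (travel 0.110 m within 3 mm, still), and each of the three cookies stands in its own pocket: within 10 mm of the pocket's middle along and across, its underside between 4 mm below and 7 mm above the pocket floor, upright within 0.4 rad, the new one at rest (value of joint carrier between 0.107 and 0.113 m and velocity of joint carrier between -0.005 and 0.005 m/s and x of new_cookie in the frame of pocket_3 between -0.01 and 0.01 m and y of new_cookie in the frame of pocket_3 between -0.01 and 0.01 m and z of new_cookie in the frame of pocket_3 between -0.004 and 0.007 m and angle between each of new_cookie, cookie_middle, cookie_back's own z axis and vertical below 0.4 rad and x of cookie_middle in the frame of pocket_2 between -0.01 and 0.01 m and y of cookie_middle in the frame of pocket_2 between -0.01 and 0.01 m and z of cookie_middle in the frame of pocket_2 between -0.004 and 0.007 m and x of cookie_back in the frame of pocket_1 between -0.01 and 0.01 m and y of cookie_back in the frame of pocket_1 between -0.01 and 0.01 m and z of cookie_back in the frame of pocket_1 between -0.004 and 0.007 m and linear speed of new_cookie below 0.02 m/s); the robot touches nothing.
It also fails if it takes over 48 s, if anything falls off the work surface, if the arm or the gripper's body presses on something with over 40 N, if the wrist force passes 120 N, or if a joint passes its speed limit or range.

## Working session

There is one attempt and no reset: what is moved stays moved. The work goes in short steps, Python scripts to look and compute and a tool call to move; the robot and the scene stay as the last step left them, time stands still between calls to the robot, and variables do not carry over. Pictures are saved under pics/ and viewed, at most 10 in all, crops included, and the job is handed in when it is done.

Besides the shell and the picture viewer there is one more tool, called after "Emit:" by a JSON object that holds its "name" and its "arguments". play_rows: Moves the arm, as the interface text tells. Its arguments: {"type":"object","properties":{"commands":{"type":"array"}},"required":["commands"]}

```bash
mkdir -p pics
cat > h.py <<'E'
import numpy as np, cv2
from plant import arm
def snap(n,f):
    d=arm.get_image(n); cv2.imwrite('pics/'+f+'.png',cv2.cvtColor(d['color'],cv2.COLOR_RGB2BGR)); np.savez('pics/'+f,**d); return d
def load(f): return np.load('pics/'+f+'.npz')
def cast(d,uv,z):
    uv=np.atleast_2d(np.array(uv,float)); r=np.c_[uv,np.ones(len(uv))]@np.linalg.inv(d['mtx']).T@np.array(d['rotation']).T
    p=np.array(d['position']); return p+r*((z-p[2])/r[:,2])[:,None]
def proj(d,P):
    q=(np.atleast_2d(P)-d['position'])@np.array(d['rotation'])@d['mtx'].T; return q[:,:2]/q[:,2:]
E
python3 - <<'E'
from h import *
for n in('top','side'):
    d=snap(n,n+'0'); print(n,d['position'],np.round(d['rotation'],3).tolist(),d['mtx'])
s=arm.observe(); print(s)
E
```

```text
top [ 385.0468035   122.02501951 1192.57950757] [0.707, -0.702, 0.06, -0.061] [[353.97440804   0.         257.0059996 ]
 [  0.         353.97440804 185.20626546]
 [  0.           0.           1.        ]]
side [ 561.06104251 1113.99298506  502.029804  ] [0.02, 0.828, -0.561, 0.001] [[414.43411114   0.         253.85292548]
 [  0.         414.43411114 190.36417646]
 [  0.           0.           1.        ]]
{'time_s': 0.1, 'joints': array([ 1.30409188e+00,  2.64712461e-01,  1.60527339e+00, -5.66855715e-05,
        1.27371977e+00, -3.69148525e-02]), 'dq': array([ 6.02642322e-04, -2.41342353e-03, -2.86083226e-03,  7.56738700e-04,
        6.27369264e-05,  2.98704784e-04]), 'effort': array([ 2.31002250e-04, -5.16703641e+01, -3.68591559e+01, -1.23556729e-04,
        6.29217029e-03,  2.54541101e-05]), 'tool_pos': array([153.59561832, 656.58826033, 230.04377976]), 'tool_rot': array([ 1.14633843e-01,  9.93407250e-01, -1.04842771e-03, -1.32987803e-04]), 'force': array([0.37922941, 0.5182252 , 0.43615665]), 'ft_torque': array([ 0.00395586, -0.0094053 , -0.00241672]), 'gripper_force': 0.0, 'width': 85.45540886090397}
```

View pics/top0.png

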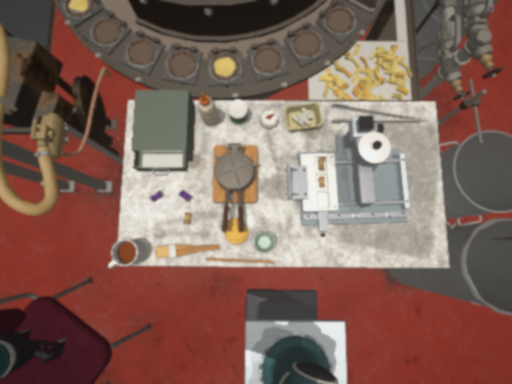

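View pics/side0.png

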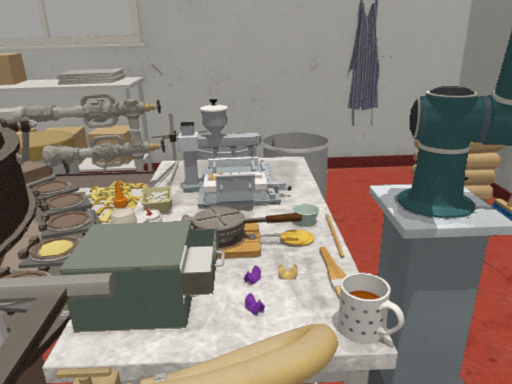

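The top view shows the new tan cookie at about (187,217), purple decoys at (157,196) and (186,196), and the carrier at about (320,180). In the side view the cookie is at (288,271) and the carrier at about (235,185). Next I'll enlarge these areas.

Run:
```python
from h import *
t=cv2.imread('pics/top0.png'); s=cv2.imread('pics/side0.png')
A=cv2.resize(t[110:240,280:413],None,fx=3,fy=3,interpolation=cv2.INTER_CUBIC)   #399x390
B=cv2.resize(s[130:215,170:300],None,fx=3,fy=3,interpolation=cv2.INTER_CUBIC)  #390x255
C=cv2.resize(t[200:235,170:205],None,fx=5.7,fy=5.7,interpolation=cv2.INTER_CUBIC)
D=cv2.resize(s[255:290,270:305],None,fx=5.7,fy=5.7,interpolation=cv2.INTER_CUBIC)
o=np.zeros((600,800,3),np.uint8)
for im,x,y in((A,0,0),(B,405,0),(C,0,395),(D,405,395)): o[y:y+im.shape[0],x:x+im.shape[1]]=im
cv2.imwrite('pics/crop.png',o)
print(proj(load('top0'),[[153,657,231],[153,657,400]]),proj(load('side0'),[[153,657,231]]))
```

```text
Traceback (most recent call last):
  File "h.py", line 10, in proj
    q=(np.atleast_2d(P)-d['position'])@np.array(d['rotation'])@d['mtx'].T; return q[:,:2]/q[:,2:]
      ~~~~~~~~~~~~~~~~~~~~~~~~~~~~~~~~^~~~~~~~~~~~~~~~~~~~~~~~
ValueError: matmul: Input operand 1 has a mismatch in its core dimension 0, with gufunc signature (n?,k),(k,m?)->(n?,m?) (size 4 is different from 3)
```

View pics/crop.png

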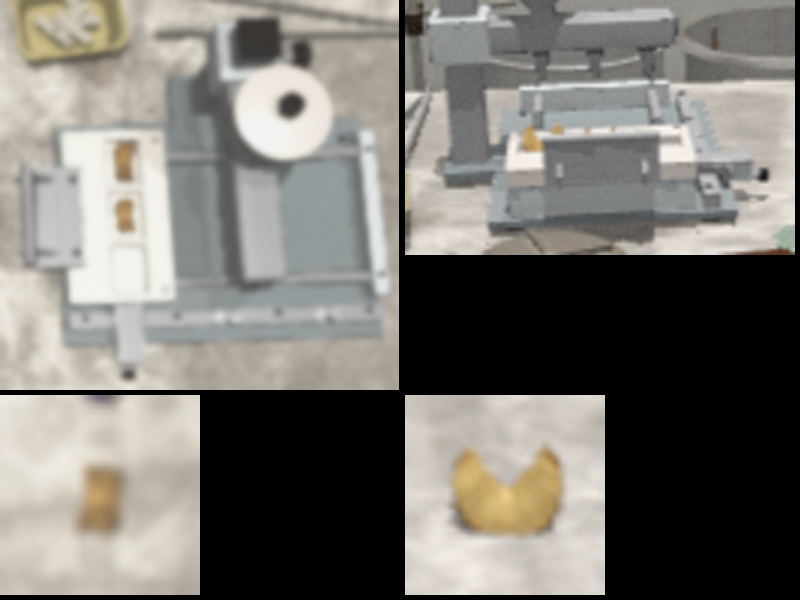

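The crop shows the carrier's white top, with corners at about (300,153), (336,153), (337,210) and (304,211) in the top image. Its front pocket is empty at about (322,200). The new cookie is standing horns up, with its long side roughly along world x. Camera rotation is a quaternion, so I'll fix the helper and then measure.

```bash
sed -i 's/np.array(d\[.rotation.\])/R.from_quat(d["rotation"]).as_matrix()/; s/^import numpy.*/&\nfrom scipy.spatial.transform import Rotation as R/' h.py
python3 - <<'E'
from h import *
d=load('top0'); im=d['color']; hsv=cv2.cvtColor(im,cv2.COLOR_RGB2HSV)
print(proj(d,[[153,657,231],[153,657,400]]),proj(load('side0'),[[153,657,231]]))
def rep(name,m,z,off):
    cs,_=cv2.findContours(m,cv2.RETR_EXTERNAL,cv2.CHAIN_APPROX_NONE)
    for c in cs:
        if cv2.contourArea(c)<12: continue
        b=cv2.boxPoints(cv2.minAreaRect(c))+off
        P=cast(d,b,z)[:,:2]; e=[P[1]-P[0],P[2]-P[1]]
        print(name,b.mean(0).round(1),'ctr',P.mean(0).round(1),'sides',[round(np.hypot(*x),1) for x in e],'ang',[round(np.degrees(np.arctan2(x[1],x[0])),1) for x in e])
S=8
def up(x0,y0,x1,y1): 
    return cv2.resize(hsv[y0:y1,x0:x1],None,fx=S,fy=S,interpolation=cv2.INTER_CUBIC)
def run(name,box,lo,hi,z):
    u=up(*box); m=cv2.inRange(u,lo,hi); m=cv2.morphologyEx(m,cv2.MORPH_CLOSE,np.ones((9,9)))
    cs,_=cv2.findContours(m,cv2.RETR_EXTERNAL,cv2.CHAIN_APPROX_NONE)
    for c in sorted(cs,key=cv2.contourArea)[::-1][:3]:
        if cv2.contourArea(c)<800: continue
        mm=cv2.moments(c); cen=np.array([mm['m10'],mm['m01']])/mm['m00']
        f=lambda q:(np.array(q)+.5)/S-.5+np.array(box[:2])
        b=f(cv2.boxPoints(cv2.minAreaRect(c))); P=cast(d,b,z)[:,:2]; e=[P[1]-P[0],P[2]-P[1]]
        print(name,f(cen).round(1),'mom',cast(d,f(cen),z)[0,:2].round(1),'rect',P.mean(0).round(1),[round(np.hypot(*x),1) for x in e],[round(np.degrees(np.arctan2(x[1],x[0])),1) for x in e])
run('cookie',(175,205,200,230),(8,80,60),(25,255,255),20)
run('inpock',(314,150,330,195),(8,80,60),(25,255,255),78)
run('white',(285,145,345,220),(0,0,215),(180,40,255),70)
print(hsv[217,180:195].tolist()); print(hsv[180,294:345].tolist()); print(hsv[145:216,309].tolist())
E
```

```text
[[ 48.84511906 336.65637411]
 [  2.05355853 356.89838588]] [[564.15779844 243.38340852]]
cookie [187.3 218. ] mom [476.1 355.3] rect [476.1 355.2] [np.float64(33.7), np.float64(18.9)] [np.float64(-5.3), np.float64(-97.3)]
inpock [320.9 162.9] mom [651.8 -80.6] rect [650.9 -79.9] [np.float64(38.0), np.float64(17.1)] [np.float64(-7.0), np.float64(-95.7)]
inpock [321.1 181.3] mom [591.6 -79.9] rect [591.5 -79.6] [np.float64(13.8), np.float64(29.3)] [np.float64(-88.2), np.float64(179.9)]
white [320.  182.2] mom [590.1 -77.7] rect [593.1 -74.7] [np.float64(112.8), np.float64(187.6)] [np.float64(-86.6), np.float64(-178.9)]
white [290.3 210.4] mom [498.3  18.7] rect [499.1  13.9] [np.float64(46.3), np.float64(59.0)] [np.float64(-89.6), np.float64(179.2)]
white [297.9 147.7] mom [704.6  -8.3] rect [703.6  -6.2] [np.float64(36.4), np.float64(25.1)] [np.float64(-82.1), np.float64(-173.8)]
[[19, 23, 210], [19, 23, 208], [20, 24, 209], [17, 31, 211], [17, 53, 203], [18, 88, 196], [18, 113, 196], [18, 119, 195], [18, 118, 183], [18, 112, 168], [17, 86, 161], [17, 51, 169], [17, 30, 180], [18, 25,
[... 1064 characters left out ...]
26, 7, 243], [26, 7, 243], [26, 7, 243], [26, 7, 243], [26, 7, 243], [26, 7, 243], [26, 7, 243], [30, 6, 242], [26, 7, 243], [30, 7, 243], [30, 7, 243], [26, 7, 243], [26, 7, 242], [30, 7, 241], [30, 7, 240], [30, 7, 240], [30, 7, 240], [34, 9, 240], [30, 7, 240], [34, 7, 241], [35, 6, 241], [35, 6, 241], [35, 6, 241], [35, 6, 240], [35, 6, 240], [35, 6, 241], [35, 6, 241], [35, 6, 241], [35, 6, 241], [35, 6, 240], [30, 6, 237], [34, 8, 235], [30, 5, 235], [35, 6, 240], [36, 5, 243], [36, 5, 244], [36, 5, 244], [38, 4, 244], [38, 4, 244], [38, 4, 244], [38, 4, 244], [38, 4, 244], [38, 4, 244], [38, 4, 240], [36, 6, 224], [45, 6, 181], [85, 10, 157], [90, 11, 160], [84, 8, 167], [90, 2, 166]]
```

Run:
```python
from h import *
d=load('top0'); V=cv2.cvtColor(d['color'],cv2.COLOR_RGB2GRAY).astype(float)
def cross(a,i0,th,rev=False):  # first crossing below th going outwards from i0
    st=-1 if rev else 1; i=i0
    while a[i]>th: i+=st
    p=i-st; return p+st*(a[p]-th)/(a[p]-a[i])
def fit(pts):
    P=cast(d,pts,70)[:,:2]
    vx,vy,x,y=cv2.fitLine(P.astype(np.float32),cv2.DIST_HUBER,0,.01,.01).ravel()
    if abs(vx)>abs(vy): a=np.degrees(np.arctan2(vy*np.sign(vx),abs(vx)))
    else: a=np.degrees(np.arctan2(vx*-np.sign(vy),abs(vy)))
    res=(P-[x,y])@[-vy,vx]; print('ang %.2f pt %.1f %.1f rms %.2f'%(a,x,y,res.std())); return np.array([x,y]),np.array([vx,vy])
right=[(cross(V[r],332,195),r) for r in range(158,207)]
top=[(c,cross(V[:,c],158,200,True)) for c in range(306,332)]
left=[(cross(V[r],308,200,True),r) for r in list(range(156,163))+list(range(201,207))]
bot=[(c,cross(V[:,c],207,200)) for c in list(range(306,315))+list(range(329,334))]
for n,p in zip(('right','top','left','bot'),(right,top,left,bot)): print(n,end=' '); fit(p)
print(V[190:212,322].astype(int).tolist()); print(V[200,303:340].astype(int).tolist()); print(V[203,303:340].astype(int).tolist())
```

```text
right ang 2.82 pt 604.0 -128.7 rms 0.56
top ang -0.00 pt 0.0 0.0 rms nan
left ang 2.05 pt 606.8 -17.8 rms 0.12
bot ang 2.19 pt 499.5 -72.5 rms 0.14
[228, 220, 224, 237, 242, 243, 243, 243, 243, 243, 243, 243, 243, 243, 243, 243, 241, 238, 235, 230, 212, 187]
[209, 228, 233, 235, 236, 240, 242, 243, 243, 243, 243, 243, 242, 239, 239, 241, 243, 243, 243, 243, 243, 243, 243, 240, 233, 220, 223, 235, 241, 242, 243, 242, 242, 235, 213, 167, 142]
[217, 237, 243, 243, 243, 243, 243, 243, 243, 243, 243, 243, 242, 240, 238, 240, 242, 243, 243, 243, 243, 243, 243, 240, 232, 219, 219, 233, 241, 242, 242, 241, 241, 237, 223, 191, 168]<stdin>:6: RuntimeWarning: divide by zero encountered in scalar divide
h.py:8: RuntimeWarning: invalid value encountered in matmul
  uv=np.atleast_2d(np.array(uv,float)); r=np.c_[uv,np.ones(len(uv))]@np.linalg.inv(d['mtx']).T@R.from_quat(d["rotation"]).as_matrix().T
```

Run:
```python
from h import *
d=load('top0'); V=cv2.cvtColor(d['color'],cv2.COLOR_RGB2GRAY).astype(np.float32)
a=np.radians(2.3); ux=np.array([np.cos(a),np.sin(a)]); uy=np.array([-np.sin(a),np.cos(a)])
o=np.array([592.5,-73.5])
def prof(sx,sy,z):  # grids of local coords
    X,Y=np.meshgrid(sx,sy,indexing='ij'); P=o+X[...,None]*ux+Y[...,None]*uy
    uv=proj(d,np.c_[P.reshape(-1,2),np.full(X.size,z)]).astype(np.float32)
    return cv2.remap(V,uv[:,0].reshape(X.shape),uv[:,1].reshape(X.shape),cv2.INTER_CUBIC)
ys=np.arange(-70,72,2); xs=np.arange(-110,112,2)
p=prof(np.arange(-70,-46,2),ys,70).mean(0); print('y prof p3'); print([(int(y),int(v)) for y,v in zip(ys,p)])
p=prof(xs,np.arange(-12,-2,2),70).mean(1); print('x prof row'); print([(int(y),int(v)) for y,v in zip(xs,p)])
p=prof(xs,np.arange(-50,-40,2),70).mean(1); print('x prof side'); print([(int(y),int(v)) for y,v in zip(xs,p)])
ys=np.arange(50,150,2); p=prof(np.arange(-30,30,5),ys,118).mean(0); print('lip z118'); print([(int(y),int(v)) for y,v in zip(ys,p)])
xs=np.arange(-80,80,3);p=prof(xs,np.arange(80,92,3),118).mean(1); print('lip x z118'); print([(int(y),int(v)) for y,v in zip(xs,p)])
ys=np.arange(-330,-230,3); p=prof(np.arange(-90,-60,5),ys,18).mean(0); print('base right z18'); print([(int(y),int(v)) for y,v in zip(ys,p)])
```

```text
y prof p3
[(-70, 138), (-68, 138), (-66, 138), (-64, 139), (-62, 141), (-60, 150), (-58, 169), (-56, 195), (-54, 221), (-52, 233), (-50, 239), (-48, 241), (-46, 242), (-44, 242), (-42, 242), (-40, 242), (-38, 242), (-36, 241), (-34, 239), (-32, 233), (-30, 224), (-28, 217), (-26, 218), (-24, 226), (-22, 234), (-20, 239), (-18, 242), (-16, 243), (-14, 243), (-12, 243), (-10, 243), (-8, 243), (-6, 243), (-4, 243), (-2, 243), (0, 243), (2, 242), (4, 241), (6, 240), (8, 238), (10, 237), (12, 238), (14, 240), (16, 242), (18, 242), (20, 243), (22, 243), (24, 243), (26, 243), (28, 242), (30, 242), (32, 241), (34, 239), (36, 236), (38, 232), (40, 228), (42, 224), (44, 223), (46, 222), (48, 222), (50, 220), (52, 214), (54, 204), (56, 185), (58, 164), (60, 152), (62, 145), (64, 145), (66, 148), (68, 151), (70, 153)]
x prof row
[(-110, 199), (-108, 198), (-106, 198), (-104, 197), (-102, 196), (-100, 192), (-98, 189), (-96, 189), (-94, 201), (-92, 218), (-90, 228), (-88, 234), (-86, 235), (-84, 235), (-82, 237), (-80, 240), (-78, 241), (-76, 242), (-74, 242), (-72, 243), (-70, 243), (-68, 243), 
[... 3270 characters left out ...]
 (16, 186), (19, 185), (22, 183), (25, 174), (28, 152), (31, 131), (34, 133), (37, 157), (40, 180), (43, 192), (46, 194), (49, 191), (52, 188), (55, 185), (58, 183), (61, 181), (64, 174), (67, 166), (70, 162), (73, 165), (76, 174), (79, 185)]
base right z18
[(-330, 168), (-327, 170), (-324, 171), (-321, 172), (-318, 172), (-315, 172), (-312, 173), (-309, 178), (-306, 190), (-303, 200), (-300, 203), (-297, 205), (-294, 200), (-291, 178), (-288, 149), (-285, 131), (-282, 129), (-279, 133), (-276, 138), (-273, 144), (-270, 148), (-267, 150), (-264, 150), (-261, 151), (-258, 151), (-255, 151), (-252, 151), (-249, 151), (-246, 151), (-243, 151), (-240, 150), (-237, 150), (-234, 150), (-231, 150)]
```

```bash
cat >> h.py <<'E'
def seg(d,box,S=8,lo=(8,80,60),hi=(25,255,255)):
    x0,y0,x1,y1=box; u=cv2.resize(cv2.cvtColor(d['color'],cv2.COLOR_RGB2HSV)[y0:y1,x0:x1],None,fx=S,fy=S,interpolation=cv2.INTER_CUBIC)
    m=cv2.inRange(u,lo,hi); c=max(cv2.findContours(m,cv2.RETR_EXTERNAL,cv2.CHAIN_APPROX_NONE)[0],key=cv2.contourArea)
    return (c.reshape(-1,2)+.5)/S-.5+[x0,y0]
def tri(d1,uv1,d2,uv2):
    A=[];b=[]
    for d,uv in((d1,uv1),(d2,uv2)):
        p=np.array(d['position']); v=cast(d,uv,0)[0]-p; v/=np.linalg.norm(v); M=np.eye(3)-np.outer(v,v); A.append(M); b.append(M@p)
    return np.linalg.solve(sum(A),sum(b))
E
python3 - <<'E'
from h import *
t=load('top0'); s=load('side0')
for sat in (45,60,80):
    ct=seg(t,(175,205,200,230),lo=(8,sat,60)); cs=seg(s,(268,253,308,292),lo=(8,sat,60))
    bx=lambda c:(c.min(0)+c.max(0))/2
    print(sat,'top ext',ct.min(0),ct.max(0),'side ext',cs.min(0),cs.max(0))
    print(' tri',tri(t,bx(ct),s,bx(cs)).round(1))
    P=cast(t,ct,18)[:,:2]; m=cv2.moments(P.astype(np.float32).reshape(-1,1,2)); 
    print(' ang',np.degrees(.5*np.arctan2(2*m['mu11'],m['mu20']-m['mu02'])), 'rect',cv2.minAreaRect(P.astype(np.float32)), 'side base',cast(s,[bx(cs)[0],cs[:,1].max()],0)[0].round(1), 'top',cast(s,[bx(cs)[0],cs[:,1].min()],31)[0].round(1))
    L=cs[cs[:,1]>cs[:,1].max()-3]; print(' base l/r',cast(s,[L[:,0].min(),cs[:,1].max()-1.5],3)[0].round(),cast(s,[L[:,0].max(),cs[:,1].max()-1.5],3)[0].round())
E
```

```text
45 top ext [182.9375 211.8125] [191.4375 224.0625] side ext [277.4375 263.4375] [297.3125 279.3125]
 tri [476.8 357.6  10.4]
 ang -4.2960661787453525 rect ((476.3460998535156, 355.62200927734375), (25.94255828857422, 40.1154899597168), 84.81529235839844) side base [478.1 371.8   0. ] top [476.9 359.   31. ]
 base l/r [495. 369.   3.] [461. 372.   3.]
60 top ext [183.3125 212.3125] [190.9375 223.6875] side ext [277.6875 263.6875] [297.0625 279.0625]
 tri [476.7 357.7  10.5]
 ang -3.9425412836531644 rect ((476.255126953125, 355.768310546875), (22.756397247314453, 37.35577392578125), 84.57548522949219) side base [478.  370.9  -0. ] top [477. 360.  31.]
 base l/r [495. 369.   3.] [461. 371.   3.]
80 top ext [184.0625 212.9375] [190.3125 223.1875] side ext [278.0625 264.0625] [296.8125 278.6875]
 tri [476.5 357.5  10.4]
 ang -4.031571633155281 rect ((476.1856384277344, 355.5971374511719), (18.872102737426758, 33.82571792602539), 84.65717315673828) side base [477.7 369.5   0. ] top [477.  361.5  31. ]
 base l/r [495. 367.   3.] [461. 370.   3.]
```

The new cookie is at about (476.5, 356), yawed by −5°. Pocket 3 is at about (535.4, −84.8) and the carrier is yawed by +2.3°. Moving over the cookie.

Emit:
{"name": "play_rows", "arguments": {"commands": [{"fingers":1,"x":-3.1,"y":-2.5,"z":0,"spin":-0.07},{"fingers":1,"x":-3.1,"y":-2.5,"z":0,"spin":-0.07},{"fingers":1,"x":-3.1,"y":-2.5,"z":0,"spin":0},{"fingers":1,"x":-3.1,"y":-2.5,"z":0,"spin":0},{"fingers":1,"x":-3.1,"y":-2.5,"z":0,"spin":0}]}}

```text
time_s: 0.52
tool_pos: [291.3, 511.5, 230.7]
tool_rot: [0.044, 0.999, -0.0, -0.0]
force: [1.2, 0.1, -0.1]
width: 85.4
gripper_force: 0.0
```

Emit:
{"name": "play_rows", "arguments": {"commands": [{"fingers":1,"x":-3.1,"y":-2.5,"z":0,"spin":0},{"fingers":1,"x":-3.1,"y":-2.5,"z":0,"spin":0},{"fingers":1,"x":-3.1,"y":-2.5,"z":0,"spin":0},{"fingers":0.6,"x":-3.1,"y":-2.5,"z":0,"spin":0},{"fingers":0.6,"x":-3.1,"y":-2.5,"z":0,"spin":0}]}}

```text
time_s: 0.93
tool_pos: [434.7, 373.0, 230.9]
tool_rot: [0.045, 0.999, -0.0, -0.0]
force: [0.2, 0.9, 0.7]
width: 63.5
gripper_force: 0.0
```

```bash
cat >> h.py <<'E'
def go(x,y,z,ang):
    s=arm.observe(); M=R.from_quat(s['tool_rot']).as_matrix(); a=np.degrees(np.arctan2(M[1,1],M[0,1]))
    th=np.radians(ang); ty=np.array([np.cos(th),np.sin(th),0]); tx=np.array([-ty[1],ty[0],0])
    D=np.array([x,y,z])-s['tool_pos']
    print('t %.2f'%s['time_s'],'pos',s['tool_pos'].round(1),'ang %.1f'%a,'tilt',M[:,2].round(3),'w %.1f F %s g %.1f'%(s['width'],s['force'].round(1),s['gripper_force']))
    print(' shift cm x %.2f y %.2f z %.2f spin %.3f'%(D@tx/10,D@ty/10,-D[2]/10,-np.radians((ang-a+90)%180-90)))
E
python3 - <<'E'
from h import *
go(476.5,356,60,85)
E
```

```text
t 0.93 pos [434.7 373.  230.9] ang 84.9 tilt [-0. -0. -1.] w 63.5 F [0.2 0.9 0.7] g 0.0
 shift cm x -4.31 y -1.33 z 17.09 spin -0.002
```

Emit:
{"name": "play_rows", "arguments": {"commands": [{"fingers":0.7,"x":-2,"y":-0.6,"z":3,"spin":0},{"fingers":0.7,"x":-2,"y":-0.6,"z":3,"spin":0},{"fingers":0.7,"x":0,"y":0,"z":4,"spin":0},{"fingers":0.7,"x":0,"y":0,"z":4,"spin":0},{"fingers":0.7,"x":0,"y":0,"z":0,"spin":0}]}}

```text
time_s: 1.35
tool_pos: [466.9, 354.3, 81.8]
tool_rot: [0.046, 0.999, -0.005, -0.007]
force: [-1.4, -2.1, -1.8]
width: 59.7
gripper_force: 0.0
```

Run:
```python
from h import *
go(476.5,356,14,85)
d=snap('side','s1'); cv2.imwrite('pics/s1c.png',cv2.resize(cv2.imread('pics/s1.png')[170:310,200:380],None,fx=4,fy=4,interpolation=cv2.INTER_CUBIC))
```

```text
t 1.35 pos [466.9 354.3  81.8] ang 84.8 tilt [-0.014 -0.01  -1.   ] w 59.7 F [-1.4 -2.1 -1.8] g 0.0
 shift cm x -0.95 y 0.26 z 6.78 spin -0.004
```

View pics/s1c.png

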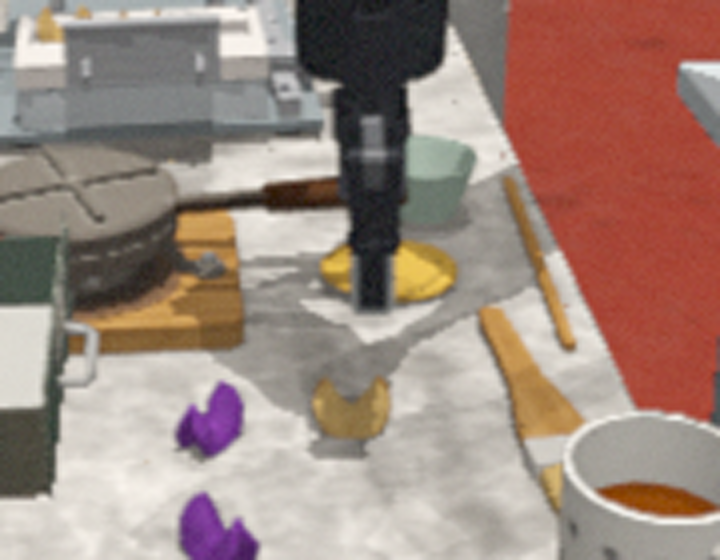

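The crop shows the open fingers above the cookie, with the finger at (375,280) and the cookie at (352,405). The gripper still sits about 10 mm short in x. Correcting that while descending.

Emit:
{"name": "play_rows", "arguments": {"commands": [{"fingers":0.7,"x":-0.8,"y":0.2,"z":0,"spin":0},{"fingers":0.7,"x":0,"y":0,"z":1.5,"spin":0},{"fingers":0.7,"x":0,"y":0,"z":1.5,"spin":0},{"fingers":0.7,"x":0,"y":0,"z":0,"spin":0},{"fingers":0.7,"x":0,"y":0,"z":0,"spin":0}]}}

```text
time_s: 1.82
tool_pos: [482.3, 361.8, 63.8]
tool_rot: [0.045, 0.999, 0.001, 0.001]
force: [-0.0, 0.1, 1.1]
width: 59.7
gripper_force: 0.0
```

Run:
```python
from h import *
go(476.5,356,14,85)
```

```text
t 1.82 pos [482.3 361.8  63.8] ang 84.9 tilt [ 0.003  0.002 -1.   ] w 59.7 F [-0.   0.1  1.1] g 0.0
 shift cm x 0.53 y -0.63 z 4.98 spin -0.002
```

Emit:
{"name": "play_rows", "arguments": {"commands": [{"fingers":0.7,"x":0.5,"y":-0.6,"z":1,"spin":0},{"fingers":0.7,"x":0,"y":0,"z":1.2,"spin":0},{"fingers":0.7,"x":0,"y":0,"z":1.2,"spin":0},{"fingers":0.7,"x":0,"y":0,"z":0.9,"spin":0},{"fingers":0.7,"x":0,"y":0,"z":0,"spin":0}]}}

```text
time_s: 2.23
tool_pos: [473.2, 353.6, 15.2]
tool_rot: [0.045, 0.999, -0.002, -0.002]
force: [-0.0, 0.2, -0.6]
width: 59.6
gripper_force: 0.0
```

Emit:
{"name": "play_rows", "arguments": {"commands": [{"fingers":0.7,"x":0,"y":0,"z":0,"spin":0},{"fingers":0.7,"x":0,"y":0,"z":0,"spin":0},{"fingers":0.7,"x":0,"y":0,"z":0,"spin":0},{"fingers":0.7,"x":0,"y":0,"z":0,"spin":0},{"fingers":0.7,"x":0,"y":0,"z":0,"spin":0}]}}

```text
time_s: 2.65
tool_pos: [475.8, 355.3, 18.9]
tool_rot: [0.045, 0.999, 0.0, 0.0]
force: [-1.2, 0.5, 1.0]
width: 59.9
gripper_force: 0.0
```

Run:
```python
from h import *
go(476.5,356,14,85)
```

```text
t 2.65 pos [475.8 355.3  18.9] ang 84.9 tilt [ 0.001  0.001 -1.   ] w 59.9 F [-1.2  0.5  1. ] g 0.0
 shift cm x -0.07 y 0.07 z 0.49 spin -0.003
```

Emit:
{"name": "play_rows", "arguments": {"commands": [{"fingers":0.7,"x":0,"y":0,"z":0.3,"spin":0},{"fingers":0.7,"x":0,"y":0,"z":0.2,"spin":0},{"fingers":0.7,"x":0,"y":0,"z":0,"spin":0},{"fingers":0.5,"x":0,"y":0,"z":0,"spin":0},{"fingers":0.4,"x":0,"y":0,"z":0,"spin":0}]}}

```text
time_s: 3.07
tool_pos: [475.2, 354.9, 13.2]
tool_rot: [0.045, 0.999, -0.0, -0.0]
force: [0.9, -0.5, 0.4]
width: 36.4
gripper_force: 0.0
```

Emit:
{"name": "play_rows", "arguments": {"commands": [{"fingers":0.35,"x":0,"y":0,"z":0,"spin":0},{"fingers":0.3,"x":0,"y":0,"z":0,"spin":0},{"fingers":0.25,"x":0,"y":0,"z":0,"spin":0},{"fingers":0.2,"x":0,"y":0,"z":0,"spin":0},{"fingers":0.1,"x":0,"y":0,"z":0,"spin":0}]}}

```text
time_s: 3.48
tool_pos: [475.5, 355.3, 13.7]
tool_rot: [0.045, 0.999, 0.0, 0.0]
force: [-0.4, 0.1, 2.1]
width: 18.0
gripper_force: 57.2
```

Run:
```python
from h import *
go(476.5,356,14,85)
d=snap('side','s2'); cv2.imwrite('pics/s2c.png',cv2.resize(cv2.imread('pics/s2.png')[230:290,250:330],None,fx=7,fy=7,interpolation=cv2.INTER_CUBIC))
```

```text
t 3.48 pos [475.5 355.3  13.7] ang 84.9 tilt [ 0.  0. -1.] w 18.0 F [-0.4  0.1  2.1] g 57.2
 shift cm x -0.09 y 0.08 z -0.03 spin -0.002
```

View pics/s2c.png

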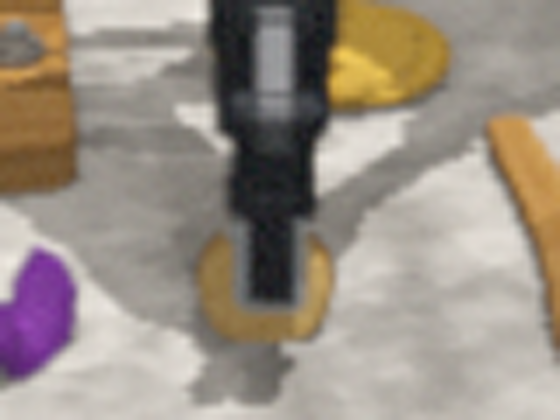

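The grip is centred on the cookie (finger at x≈265, same as the cookie). Width is 18 mm at 57 N, with the tips above the lower third. Lifting and carrying.

Emit:
{"name": "play_rows", "arguments": {"commands": [{"fingers":0.1,"x":0,"y":0,"z":-1.5,"spin":0},{"fingers":0.1,"x":0,"y":0,"z":-3,"spin":0},{"fingers":0.1,"x":0,"y":0,"z":-4,"spin":0},{"fingers":0.1,"x":0,"y":0,"z":-4,"spin":0},{"fingers":0.1,"x":0,"y":0,"z":-4,"spin":0}]}}

```text
time_s: 3.95
tool_pos: [474.7, 354.5, 179.3]
tool_rot: [0.045, 0.999, -0.001, -0.001]
force: [0.9, 0.3, 0.6]
width: 18.0
gripper_force: 57.1
```

Run:
```python
from h import *
go(535.4,-84.8,180,92.3)
```

```text
t 3.95 pos [474.7 354.5 179.3] ang 84.9 tilt [-0.001 -0.001 -1.   ] w 18.0 F [0.9 0.3 0.6] g 57.1
 shift cm x -4.30 y -44.14 z -0.07 spin -0.130
```

Emit:
{"name": "play_rows", "arguments": {"commands": [{"fingers":0.1,"x":-0.4,"y":-2,"z":0,"spin":-0.06},{"fingers":0.1,"x":-0.4,"y":-3.5,"z":0,"spin":-0.07},{"fingers":0.1,"x":-0.4,"y":-3.8,"z":0,"spin":0},{"fingers":0.1,"x":-0.4,"y":-3.8,"z":0,"spin":0},{"fingers":0.1,"x":-0.4,"y":-3.8,"z":0,"spin":0}]}}

```text
time_s: 4.37
tool_pos: [496.8, 184.8, 178.3]
tool_rot: [-0.021, 1.0, -0.0, 0.0]
force: [-0.0, 0.3, -0.2]
width: 17.9
gripper_force: 57.2
```

Emit:
{"name": "play_rows", "arguments": {"commands": [{"fingers":0.1,"x":-0.4,"y":-3.8,"z":0,"spin":0},{"fingers":0.1,"x":-0.4,"y":-3.8,"z":0,"spin":0},{"fingers":0.1,"x":-0.4,"y":-3.8,"z":0,"spin":0},{"fingers":0.1,"x":-0.4,"y":-3.8,"z":0,"spin":0},{"fingers":0.1,"x":-0.4,"y":-3.8,"z":0,"spin":0}]}}

```text
time_s: 4.78
tool_pos: [524.3, -4.7, 178.2]
tool_rot: [-0.02, 1.0, -0.0, 0.0]
force: [0.1, -1.4, -0.2]
width: 18.2
gripper_force: 57.2
```

Emit:
{"name": "play_rows", "arguments": {"commands": [{"fingers":0.1,"x":0,"y":-3.5,"z":0,"spin":0},{"fingers":0.1,"x":0,"y":-2.5,"z":0,"spin":0},{"fingers":0.1,"x":0,"y":0,"z":0,"spin":0},{"fingers":0.1,"x":0,"y":0,"z":0,"spin":0},{"fingers":0.1,"x":0,"y":0,"z":0,"spin":0}]}}

```text
time_s: 5.2
tool_pos: [526.8, -62.5, 178.0]
tool_rot: [-0.02, 1.0, 0.0, -0.0]
force: [-0.5, 0.0, 0.4]
width: 17.6
gripper_force: 57.2
```

Run:
```python
from h import *
go(535.4,-84.8,110,92.3)
```

```text
t 5.20 pos [526.8 -62.5 178. ] ang 92.3 tilt [-0.001  0.001 -1.   ] w 17.6 F [-0.5  0.   0.4] g 57.2
 shift cm x -0.77 y -2.26 z 6.80 spin -0.001
```

Emit:
{"name": "play_rows", "arguments": {"commands": [{"fingers":0.1,"x":-0.8,"y":-2.2,"z":0,"spin":0},{"fingers":0.1,"x":0,"y":0,"z":2.5,"spin":0},{"fingers":0.1,"x":0,"y":0,"z":2.5,"spin":0},{"fingers":0.1,"x":0,"y":0,"z":1.5,"spin":0},{"fingers":0.1,"x":0,"y":0,"z":0,"spin":0}]}}

```text
time_s: 5.62
tool_pos: [532.6, -82.2, 109.1]
tool_rot: [-0.021, 1.0, 0.001, -0.004]
force: [-0.7, -0.5, -0.6]
width: 17.9
gripper_force: 57.2
```

Emit:
{"name": "play_rows", "arguments": {"commands": [{"fingers":0.1,"x":0,"y":0,"z":0,"spin":0},{"fingers":0.1,"x":0,"y":0,"z":0,"spin":0},{"fingers":0.1,"x":0,"y":0,"z":0,"spin":0},{"fingers":0.1,"x":0,"y":0,"z":0,"spin":0},{"fingers":0.1,"x":0,"y":0,"z":0,"spin":0}]}}

```text
time_s: 6.03
tool_pos: [536.9, -84.5, 114.6]
tool_rot: [-0.02, 1.0, -0.0, 0.001]
force: [-0.0, -0.5, 0.6]
width: 17.9
gripper_force: 57.2
```

Run:
```python
from h import *
go(535.4,-84.8,74,92.3)
s=snap('side','s3'); t=snap('top','t3')
a=cv2.resize(cv2.imread('pics/s3.png')[140:210,190:290],None,fx=5,fy=5,interpolation=cv2.INTER_CUBIC)
b=cv2.resize(cv2.imread('pics/t3.png')[150:215,280:345],None,fx=4.5,fy=4.5,interpolation=cv2.INTER_CUBIC)
o=np.zeros((350,800,3),np.uint8); o[:,:500]=a; o[:b.shape[0],505:505+b.shape[1]]=b; cv2.imwrite('pics/c3.png',o)
# expected pixel of pocket 3 rim corners and TCP-based cookie outline
p=arm.observe()['tool_pos']; print(proj(s,[p-[0,0,14],p]).round(1),proj(t,[p]).round(1))
```

```text
t 6.03 pos [536.9 -84.5 114.6] ang 92.3 tilt [ 0.002 -0.    -1.   ] w 17.9 F [-0.  -0.5  0.6] g 57.2
 shift cm x 0.15 y -0.03 z 4.06 spin 0.000
[[252.3 166.8]
 [252.2 162.5]] [[325.1 196.8]]
```

View pics/c3.png

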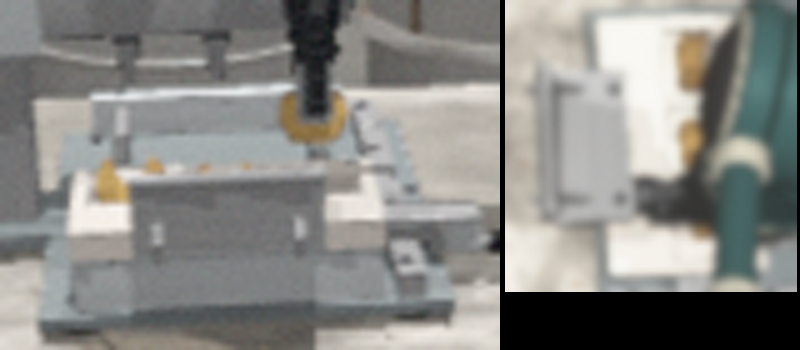

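The side crop shows the cookie upright in the fingers at (313,117), above the front end of the carrier. The block's top edge spans about x=68 to 385. I'll compare the two positions numerically.

Run:
```python
from h import *
s=load('side0'); s3=load('s3')
p=arm.observe()['tool_pos']
c=seg(s3,(240,150,266,175)); uv=(c.min(0)+c.max(0))/2; print('cookie px',c.min(0),c.max(0))
# ray at plane y=p.y
def casty(d,uv,y):
    uv=np.atleast_2d(np.array(uv,float)); P0=np.array(d['position']); v=cast(d,uv,-500)-P0; return P0+v*((y-P0[1])/v[:,1])[:,None]
print('cookie at TCP plane',casty(s3,[c.min(0),uv,c.max(0)],p[1]).round(1), 'tcp',p.round(1))
V=cv2.cvtColor(s['color'],cv2.COLOR_RGB2GRAY)
for r in (180,182,184): print(r,V[r,196:222].tolist(),V[r,252:276].tolist())
for e in (203.4,267): print(casty(s,[e,182],-18).round(1))
```

```text
cookie px [245.8125 158.4375] [258.6875 167.9375]
cookie at TCP plane [[555.5 -84.5 127.5]
 [536.4 -84.5 111.8]
 [517.2 -84.5  95.9]] tcp [536.4 -84.5 114.1]
180 [117, 100, 99, 100, 103, 102, 97, 123, 220, 240, 235, 204, 194, 190, 172, 178, 183, 185, 194, 174, 131, 114, 114, 113, 113, 109] [107, 121, 155, 225, 241, 239, 241, 241, 240, 240, 240, 240, 239, 238, 203, 159, 159, 182, 190, 184, 180, 181, 181, 186]
182 [116, 108, 110, 146, 159, 158, 153, 179, 227, 239, 239, 238, 239, 240, 239, 240, 240, 241, 242, 212, 152, 115, 109, 112, 114, 116] [116, 119, 156, 224, 241, 240, 241, 241, 240, 239, 241, 242, 240, 240, 224, 202, 192, 192, 190, 193, 195, 197, 199, 196]
184 [127, 141, 144, 145, 145, 139, 148, 190, 230, 240, 239, 239, 239, 240, 239, 240, 240, 240, 240, 217, 158, 117, 114, 118, 124, 139] [115, 113, 128, 172, 185, 180, 177, 175, 164, 155, 157, 157, 153, 161, 156, 137, 128, 127, 125, 126, 131, 138, 143, 136]
[[681.2 -18.   81. ]]
[[496.2 -18.   74.3]]
```

Emit:
{"name": "play_rows", "arguments": {"commands": [{"fingers":0.1,"x":0.15,"y":0,"z":0.6,"spin":0},{"fingers":0.1,"x":0,"y":0,"z":0.8,"spin":0},{"fingers":0.1,"x":0,"y":0,"z":0.8,"spin":0},{"fingers":0.1,"x":0,"y":0,"z":0.4,"spin":0},{"fingers":0.1,"x":0,"y":0,"z":0.2,"spin":0}]}}

```text
time_s: 6.55
tool_pos: [533.2, -84.3, 83.4]
tool_rot: [-0.02, 1.0, 0.0, -0.001]
force: [0.0, 0.0, -1.0]
width: 18.0
gripper_force: 57.2
```

Emit:
{"name": "play_rows", "arguments": {"commands": [{"fingers":0.1,"x":0,"y":0,"z":0.2,"spin":0},{"fingers":0.1,"x":0,"y":0,"z":0.2,"spin":0},{"fingers":0.1,"x":0,"y":0,"z":0.2,"spin":0},{"fingers":0.1,"x":0,"y":0,"z":0,"spin":0},{"fingers":0.1,"x":0,"y":0,"z":0,"spin":0}]}}

```text
time_s: 6.97
tool_pos: [534.5, -84.5, 79.3]
tool_rot: [-0.02, 1.0, -0.0, 0.0]
force: [-0.2, -0.0, -0.0]
width: 18.0
gripper_force: 57.2
```

Run:
```python
from h import *
go(534.8,-84.6,73,92.3)
```

```text
t 6.97 pos [534.5 -84.5  79.3] ang 92.3 tilt [ 0. -0. -1.] w 18.0 F [-0.2 -0.  -0. ] g 57.2
 shift cm x -0.03 y -0.01 z 0.63 spin 0.000
```

Emit:
{"name": "play_rows", "arguments": {"commands": [{"fingers":0.1,"x":0,"y":0,"z":0.2,"spin":0},{"fingers":0.1,"x":0,"y":0,"z":0.2,"spin":0},{"fingers":0.1,"x":0,"y":0,"z":0.15,"spin":0},{"fingers":0.1,"x":0,"y":0,"z":0,"spin":0},{"fingers":0.1,"x":0,"y":0,"z":0,"spin":0}]}}

```text
time_s: 7.38
tool_pos: [534.3, -84.5, 73.6]
tool_rot: [-0.02, 1.0, 0.0, -0.0]
force: [-0.0, -1.1, 0.1]
width: 17.9
gripper_force: 57.2
```

Run:
```python
from h import *
go(534.8,-84.6,72.5,92.3)
```

```text
t 7.38 pos [534.3 -84.5  73.6] ang 92.3 tilt [-0.  0. -1.] w 17.9 F [-0.  -1.1  0.1] g 57.2
 shift cm x -0.05 y -0.01 z 0.11 spin 0.000
```

Emit:
{"name": "play_rows", "arguments": {"commands": [{"fingers":0.1,"x":0,"y":0,"z":0.1,"spin":0},{"fingers":0.1,"x":0,"y":0,"z":0,"spin":0},{"fingers":0.1,"x":0,"y":0,"z":0,"spin":0},{"fingers":0.24,"x":0,"y":0,"z":0,"spin":0},{"fingers":0.3,"x":0,"y":0,"z":0,"spin":0}]}}

```text
time_s: 7.8
tool_pos: [534.5, -84.5, 72.8]
tool_rot: [-0.02, 1.0, -0.0, 0.0]
force: [0.2, 0.3, 0.6]
width: 25.7
gripper_force: 0.0
```

Emit:
{"name": "play_rows", "arguments": {"commands": [{"fingers":0.4,"x":0,"y":0,"z":0,"spin":0},{"fingers":0.5,"x":0,"y":0,"z":0,"spin":0},{"fingers":0.55,"x":0,"y":0,"z":0,"spin":0},{"fingers":0.55,"x":0,"y":0,"z":0,"spin":0},{"fingers":0.55,"x":0,"y":0,"z":0,"spin":0}]}}

```text
time_s: 8.22
tool_pos: [534.5, -84.5, 72.8]
tool_rot: [-0.02, 1.0, -0.0, 0.0]
force: [-0.0, -0.0, -0.1]
width: 47.1
gripper_force: 0.0
```

Emit:
{"name": "play_rows", "arguments": {"commands": [{"fingers":0.55,"x":0,"y":0,"z":-0.5,"spin":0},{"fingers":0.55,"x":0,"y":0,"z":-2,"spin":0},{"fingers":0.55,"x":0,"y":0,"z":-4,"spin":0},{"fingers":0.55,"x":0,"y":0,"z":-4,"spin":0},{"fingers":0.55,"x":0,"y":0,"z":-4,"spin":0}]}}

```text
time_s: 8.63
tool_pos: [533.7, -84.4, 219.2]
tool_rot: [-0.02, 1.0, 0.0, -0.001]
force: [1.2, -0.8, 0.2]
width: 46.8
gripper_force: 0.0
```

Emit:
{"name": "play_rows", "arguments": {"commands": [{"fingers":0.3,"x":0,"y":3.5,"z":0,"spin":0},{"fingers":0.0,"x":0,"y":4,"z":0,"spin":0},{"fingers":0.0,"x":0,"y":4,"z":0,"spin":0},{"fingers":0.0,"x":0,"y":4,"z":0,"spin":0},{"fingers":0.0,"x":0,"y":4,"z":0,"spin":0}]}}

```text
time_s: 9.05
tool_pos: [526.4, 111.9, 218.6]
tool_rot: [-0.02, 1.0, 0.0, 0.001]
force: [1.2, -0.2, -0.4]
width: -0.2
gripper_force: 0.0
```

Run:
```python
from h import *
go(590,100,186,92.3)
s=snap('side','s4'); t=snap('top','t4')
a=cv2.resize(cv2.imread('pics/s4.png')[140:210,190:290],None,fx=5,fy=5,interpolation=cv2.INTER_CUBIC)
b=cv2.resize(cv2.imread('pics/t4.png')[150:215,280:345],None,fx=4.5,fy=4.5,interpolation=cv2.INTER_CUBIC)
o=np.zeros((350,800,3),np.uint8); o[:,:500]=a; o[:b.shape[0],505:505+b.shape[1]]=b; cv2.imwrite('pics/c4.png',o)
```

```text
t 9.05 pos [526.4 111.9 218.6] ang 92.3 tilt [ 0.001  0.    -1.   ] w -0.2 F [ 1.2 -0.2 -0.4] g 0.0
 shift cm x -6.31 y -1.44 z 3.26 spin -0.001
```

View pics/c4.png

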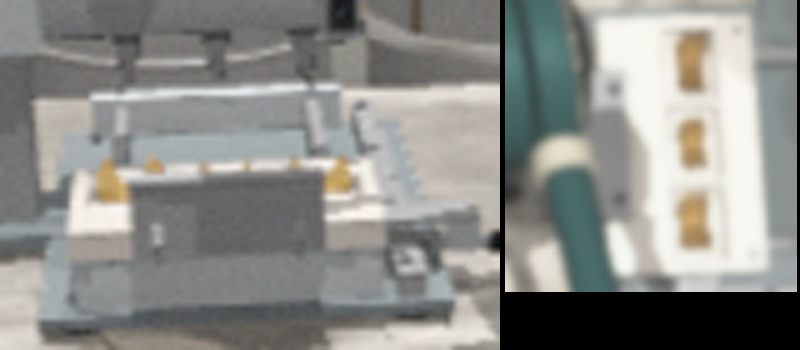

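The new cookie stands upright and centred in the front pocket, at (692,220) in the top crop and (342,178) in the side crop. Its neighbours haven't moved. Next I'll go behind the push lip with the fingers shut.

Emit:
{"name": "play_rows", "arguments": {"commands": [{"fingers":0.0,"x":-2.1,"y":-1.2,"z":0,"spin":0},{"fingers":0.0,"x":-2.1,"y":-1.2,"z":0,"spin":0},{"fingers":0.0,"x":-2.1,"y":-1.2,"z":2.5,"spin":0},{"fingers":0.0,"x":0,"y":0,"z":3,"spin":0},{"fingers":0.0,"x":0,"y":0,"z":0,"spin":0}]}}

```text
time_s: 9.57
tool_pos: [587.8, 75.2, 156.9]
tool_rot: [-0.019, 1.0, -0.001, -0.005]
force: [-1.6, -0.2, -1.9]
width: -0.1
gripper_force: 0.0
```

Run:
```python
from h import *
go(588,76,82,92.3)
```

```text
t 9.57 pos [587.8  75.2 156.9] ang 92.2 tilt [-0.01  -0.001 -1.   ] w -0.1 F [-1.6 -0.2 -1.9] g 0.0
 shift cm x -0.03 y 0.08 z 7.49 spin -0.001
```

Emit:
{"name": "play_rows", "arguments": {"commands": [{"fingers":0.0,"x":0,"y":0,"z":2,"spin":0},{"fingers":0.0,"x":0,"y":0,"z":2.5,"spin":0},{"fingers":0.0,"x":0,"y":0,"z":2.5,"spin":0},{"fingers":0.0,"x":0,"y":0,"z":0.8,"spin":0},{"fingers":0.0,"x":0,"y":0,"z":0,"spin":0}]}}

```text
time_s: 9.98
tool_pos: [588.4, 76.5, 82.8]
tool_rot: [-0.02, 1.0, -0.0, -0.003]
force: [0.3, -0.6, -0.3]
width: -0.2
gripper_force: 0.0
```

Emit:
{"name": "play_rows", "arguments": {"commands": [{"fingers":0.0,"x":0,"y":-0.5,"z":0,"spin":0},{"fingers":0.0,"x":0,"y":-0.5,"z":0,"spin":0},{"fingers":0.0,"x":0,"y":-0.5,"z":0,"spin":0},{"fingers":0.0,"x":0,"y":-0.3,"z":0,"spin":0},{"fingers":0.0,"x":0,"y":-0.3,"z":0,"spin":0}]}}

```text
time_s: 10.4
tool_pos: [592.8, 55.3, 86.2]
tool_rot: [-0.02, 1.0, 0.0, 0.001]
force: [-0.0, 0.5, -0.1]
width: 0.1
gripper_force: 0.0
```

Run:
```python
from h import *
go(588,46,82,92.3)
```

```text
t 10.40 pos [592.8  55.3  86.2] ang 92.3 tilt [ 0.002  0.    -1.   ] w 0.1 F [-0.   0.5 -0.1] g 0.0
 shift cm x 0.51 y -0.91 z 0.42 spin -0.000
```

Emit:
{"name": "play_rows", "arguments": {"commands": [{"fingers":0.0,"x":0,"y":-0.2,"z":0,"spin":0},{"fingers":0.0,"x":0,"y":-0.2,"z":0,"spin":0},{"fingers":0.0,"x":0,"y":-0.2,"z":0,"spin":0},{"fingers":0.0,"x":0,"y":-0.2,"z":0,"spin":0},{"fingers":0.0,"x":0,"y":0,"z":0,"spin":0}]}}

```text
time_s: 10.82
tool_pos: [592.1, 47.6, 84.7]
tool_rot: [-0.02, 1.0, -0.0, -0.0]
force: [0.2, -0.6, 0.8]
width: 0.2
gripper_force: 0.0
```

Emit:
{"name": "play_rows", "arguments": {"commands": [{"fingers":0.0,"x":0,"y":-0.15,"z":0,"spin":0},{"fingers":0.0,"x":0,"y":-0.15,"z":0,"spin":0},{"fingers":0.0,"x":0,"y":-0.15,"z":0,"spin":0},{"fingers":0.0,"x":0,"y":0,"z":0,"spin":0},{"fingers":0.0,"x":0,"y":0,"z":0,"spin":0}]}}

```text
time_s: 11.23
tool_pos: [592.3, 43.8, 84.7]
tool_rot: [-0.02, 1.0, 0.0, -0.0]
force: [0.7, 2.8, 0.5]
width: 0.0
gripper_force: 1.3
```

Contact is at TCP y≈44, which matches the estimate. I'll push gently along tool −y.

Emit:
{"name": "play_rows", "arguments": {"commands": [{"fingers":0.0,"x":0,"y":-0.15,"z":0,"spin":0},{"fingers":0.0,"x":0,"y":-0.15,"z":0,"spin":0},{"fingers":0.0,"x":0,"y":-0.2,"z":0,"spin":0},{"fingers":0.0,"x":0,"y":-0.2,"z":0,"spin":0},{"fingers":0.0,"x":0,"y":-0.2,"z":0,"spin":0}]}}

```text
time_s: 11.65
tool_pos: [592.6, 35.4, 84.7]
tool_rot: [-0.02, 1.0, 0.001, -0.0]
force: [-0.1, 2.9, -0.2]
width: 0.0
gripper_force: 1.5
```

Emit:
{"name": "play_rows", "arguments": {"commands": [{"fingers":0.0,"x":0,"y":-0.25,"z":0,"spin":0},{"fingers":0.0,"x":0,"y":-0.25,"z":0,"spin":0},{"fingers":0.0,"x":0,"y":-0.25,"z":0,"spin":0},{"fingers":0.0,"x":0,"y":-0.25,"z":0,"spin":0},{"fingers":0.0,"x":0,"y":-0.25,"z":0,"spin":0}]}}

```text
time_s: 12.07
tool_pos: [593.2, 21.6, 84.7]
tool_rot: [-0.02, 1.0, -0.0, -0.0]
force: [-0.5, 3.2, -1.0]
width: -0.2
gripper_force: 1.5
```

Emit:
{"name": "play_rows", "arguments": {"commands": [{"fingers":0.0,"x":0,"y":-0.3,"z":0,"spin":0},{"fingers":0.0,"x":0,"y":-0.3,"z":0,"spin":0},{"fingers":0.0,"x":0,"y":-0.3,"z":0,"spin":0},{"fingers":0.0,"x":0,"y":-0.3,"z":0,"spin":0},{"fingers":0.0,"x":0,"y":-0.3,"z":0,"spin":0}]}}

```text
time_s: 12.48
tool_pos: [593.8, 6.6, 84.7]
tool_rot: [-0.02, 1.0, -0.0, -0.0]
force: [-0.2, 2.7, -0.3]
width: 0.1
gripper_force: 1.5
```

Run:
```python
from h import *
go(596.7,-66,84,92.3)
s=snap('side','s5'); t=snap('top','t5')
a=cv2.resize(cv2.imread('pics/s5.png')[130:210,190:290],None,fx=5,fy=5,interpolation=cv2.INTER_CUBIC)
b=cv2.resize(cv2.imread('pics/t5.png')[150:215,280:345],None,fx=4.5,fy=4.5,interpolation=cv2.INTER_CUBIC)
o=np.zeros((400,800,3),np.uint8); o[:,:500]=a; o[:b.shape[0],505:505+b.shape[1]]=b; cv2.imwrite('pics/c5.png',o)
```

```text
t 12.48 pos [593.8   6.6  84.7] ang 92.3 tilt [-0. -0. -1.] w 0.1 F [-0.2  2.7 -0.3] g 1.5
 shift cm x -0.00 y -7.27 z 0.07 spin -0.000
```

View pics/c5.png

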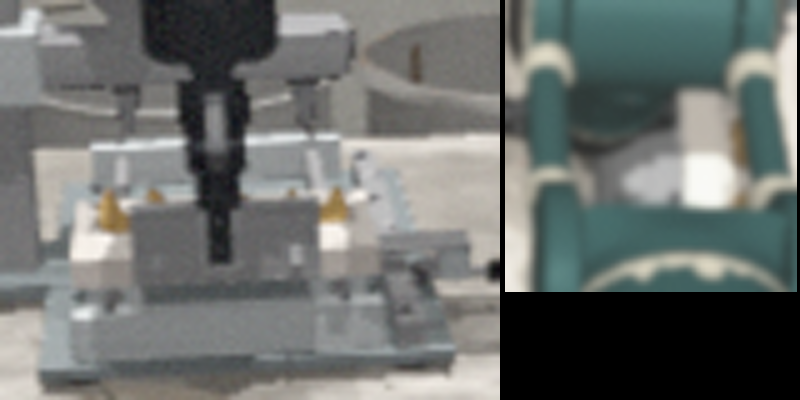

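The finger pushes the lip mid-way at (218,250) and the cookies stand upright at (110,212) and (335,207). Continuing.

Emit:
{"name": "play_rows", "arguments": {"commands": [{"fingers":0.0,"x":0,"y":-0.3,"z":0,"spin":0},{"fingers":0.0,"x":0,"y":-0.3,"z":0,"spin":0},{"fingers":0.0,"x":0,"y":-0.3,"z":0,"spin":0},{"fingers":0.0,"x":0,"y":-0.3,"z":0,"spin":0},{"fingers":0.0,"x":0,"y":-0.3,"z":0,"spin":0}]}}

```text
time_s: 13.0
tool_pos: [594.4, -8.3, 84.8]
tool_rot: [-0.02, 1.0, 0.0, -0.0]
force: [0.1, 3.0, -0.4]
width: 0.1
gripper_force: 1.5
```

Emit:
{"name": "play_rows", "arguments": {"commands": [{"fingers":0.0,"x":0,"y":-0.3,"z":0,"spin":0},{"fingers":0.0,"x":0,"y":-0.3,"z":0,"spin":0},{"fingers":0.0,"x":0,"y":-0.3,"z":0,"spin":0},{"fingers":0.0,"x":0,"y":-0.3,"z":0,"spin":0},{"fingers":0.0,"x":0,"y":-0.3,"z":0,"spin":0}]}}

```text
time_s: 13.42
tool_pos: [595.0, -23.4, 84.8]
tool_rot: [-0.02, 1.0, 0.0, -0.0]
force: [-0.4, 2.8, 1.1]
width: -0.2
gripper_force: 1.5
```

Emit:
{"name": "play_rows", "arguments": {"commands": [{"fingers":0.0,"x":0,"y":-0.3,"z":0,"spin":0},{"fingers":0.0,"x":0,"y":-0.3,"z":0,"spin":0},{"fingers":0.0,"x":0,"y":-0.3,"z":0,"spin":0},{"fingers":0.0,"x":0,"y":-0.3,"z":0,"spin":0},{"fingers":0.0,"x":0,"y":-0.3,"z":0,"spin":0}]}}

```text
time_s: 13.83
tool_pos: [595.6, -38.3, 84.8]
tool_rot: [-0.02, 1.0, -0.0, -0.0]
force: [-1.1, 2.8, 1.4]
width: -0.0
gripper_force: 1.5
```

Emit:
{"name": "play_rows", "arguments": {"commands": [{"fingers":0.0,"x":0,"y":-0.3,"z":0,"spin":0},{"fingers":0.0,"x":0,"y":-0.3,"z":0,"spin":0},{"fingers":0.0,"x":0,"y":-0.3,"z":0,"spin":0},{"fingers":0.0,"x":0,"y":-0.2,"z":0,"spin":0},{"fingers":0.0,"x":0,"y":-0.2,"z":0,"spin":0}]}}

```text
time_s: 14.25
tool_pos: [596.1, -51.3, 84.8]
tool_rot: [-0.02, 1.0, -0.0, -0.0]
force: [-1.4, 2.4, 2.0]
width: 0.1
gripper_force: 1.4
```

Emit:
{"name": "play_rows", "arguments": {"commands": [{"fingers":0.0,"x":0,"y":-0.2,"z":0,"spin":0},{"fingers":0.0,"x":0,"y":-0.2,"z":0,"spin":0},{"fingers":0.0,"x":0,"y":-0.2,"z":0,"spin":0},{"fingers":0.0,"x":0,"y":-0.1,"z":0,"spin":0},{"fingers":0.0,"x":0,"y":-0.1,"z":0,"spin":0}]}}

```text
time_s: 14.67
tool_pos: [596.5, -59.4, 84.7]
tool_rot: [-0.02, 1.0, -0.0, 0.0]
force: [-0.4, 1.6, 1.2]
width: 0.0
gripper_force: 0.7
```

Emit:
{"name": "play_rows", "arguments": {"commands": [{"fingers":0.0,"x":0,"y":-0.1,"z":0,"spin":0},{"fingers":0.0,"x":0,"y":-0.1,"z":0,"spin":0},{"fingers":0.0,"x":0,"y":0,"z":0,"spin":0},{"fingers":0.0,"x":0,"y":0,"z":0,"spin":0},{"fingers":0.0,"x":0,"y":0,"z":0,"spin":0}]}}

```text
time_s: 15.08
tool_pos: [596.8, -61.2, 84.8]
tool_rot: [-0.02, 1.0, -0.0, 0.0]
force: [-0.2, -0.0, 0.1]
width: 0.1
gripper_force: 0.0
```

Emit:
{"name": "play_rows", "arguments": {"commands": [{"fingers":0.0,"x":0,"y":-0.1,"z":0,"spin":0},{"fingers":0.0,"x":0,"y":-0.1,"z":0,"spin":0},{"fingers":0.0,"x":0,"y":-0.1,"z":0,"spin":0},{"fingers":0.0,"x":0,"y":0,"z":0,"spin":0},{"fingers":0.0,"x":0,"y":0,"z":0,"spin":0}]}}

```text
time_s: 15.5
tool_pos: [596.7, -64.1, 84.8]
tool_rot: [-0.02, 1.0, -0.0, 0.0]
force: [-0.4, -0.8, 0.1]
width: -0.2
gripper_force: 0.0
```

Emit:
{"name": "play_rows", "arguments": {"commands": [{"fingers":0.0,"x":0,"y":-0.1,"z":0,"spin":0},{"fingers":0.0,"x":0,"y":0,"z":0,"spin":0},{"fingers":0.0,"x":0,"y":0,"z":0,"spin":0},{"fingers":0.0,"x":0,"y":0,"z":0,"spin":0},{"fingers":0.0,"x":0,"y":0,"z":0,"spin":0}]}}

```text
time_s: 15.92
tool_pos: [596.7, -65.0, 84.8]
tool_rot: [-0.02, 1.0, -0.0, 0.0]
force: [-0.9, 0.6, 0.0]
width: 0.1
gripper_force: 0.0
```

The carrier has been drawn ahead of the finger with no contact force, so it's in the notch. Backing off, then verifying.

Emit:
{"name": "play_rows", "arguments": {"commands": [{"fingers":0.0,"x":0,"y":0.5,"z":0,"spin":0},{"fingers":0.0,"x":0,"y":2,"z":0,"spin":0},{"fingers":0.0,"x":0,"y":3,"z":0,"spin":0},{"fingers":0.0,"x":0,"y":3,"z":-2,"spin":0},{"fingers":0.0,"x":0,"y":2,"z":-3,"spin":0}]}}

```text
time_s: 16.33
tool_pos: [588.8, 42.2, 131.3]
tool_rot: [-0.02, 1.0, 0.0, -0.004]
force: [0.1, 0.7, 0.3]
width: 0.1
gripper_force: 0.0
```

Emit:
{"name": "play_rows", "arguments": {"commands": [{"fingers":0.0,"x":0,"y":1,"z":-4,"spin":0},{"fingers":0.0,"x":2,"y":2,"z":-3,"spin":0},{"fingers":0.0,"x":3,"y":2.5,"z":0,"spin":0},{"fingers":0.0,"x":3,"y":2.5,"z":0,"spin":0},{"fingers":0.0,"x":3,"y":2.5,"z":0,"spin":0}]}}

```text
time_s: 16.75
tool_pos: [477.6, 141.7, 205.9]
tool_rot: [-0.02, 1.0, 0.0, 0.001]
force: [0.4, 1.0, -0.1]
width: 0.1
gripper_force: 0.0
```

Emit:
{"name": "play_rows", "arguments": {"commands": [{"fingers":0.0,"x":2,"y":3,"z":0,"spin":0},{"fingers":0.0,"x":0,"y":3,"z":0,"spin":0},{"fingers":0.0,"x":0,"y":3,"z":0,"spin":0},{"fingers":0.0,"x":0,"y":0,"z":0,"spin":0},{"fingers":0.0,"x":0,"y":0,"z":0,"spin":0}]}}

```text
time_s: 17.17
tool_pos: [454.2, 231.0, 204.9]
tool_rot: [-0.022, 1.0, -0.0, 0.0]
force: [0.3, -1.0, -0.0]
width: -0.1
gripper_force: 0.0
```

Run:
```python
from h import *
go(535,160,200,92.3)
s=snap('side','s6'); t=snap('top','t6')
a=cv2.resize(cv2.imread('pics/s6.png')[120:210,190:290],None,fx=4.5,fy=4.5,interpolation=cv2.INTER_CUBIC)
b=cv2.resize(cv2.imread('pics/t6.png')[140:225,315:390],None,fx=4.5,fy=4.5,interpolation=cv2.INTER_CUBIC)
o=np.zeros((410,800,3),np.uint8); o[:405,:450]=a; o[:b.shape[0],455:455+b.shape[1]]=b[:,:345]; cv2.imwrite('pics/c6.png',o)
# carrier y shift: left edge of white block, front part rows
def edge(d,r,c0):
    V=cv2.cvtColor(d['color'],cv2.COLOR_RGB2GRAY)[r].astype(float); print(r,V[c0:c0+22].astype(int).tolist())
edge(load('t4'),204,297); edge(t,204,331); edge(t,158,331); edge(load('t4'),158,297)
```

```text
t 17.17 pos [454.2 231.  204.9] ang 92.5 tilt [ 0. -0. -1.] w -0.1 F [ 0.3 -1.  -0. ] g 0.0
 shift cm x -7.78 y -7.42 z 0.49 spin 0.003
204 [98, 97, 96, 93, 101, 145, 211, 240, 246, 242, 228, 204, 189, 185, 187, 202, 228, 242, 246, 244, 236, 215]
204 [181, 178, 170, 161, 154, 162, 196, 231, 243, 246, 246, 246, 246, 244, 243, 240, 238, 236, 233, 229, 220, 214]
158 [137, 131, 148, 189, 220, 228, 229, 228, 229, 229, 228, 228, 228, 228, 228, 226, 221, 214, 207, 197, 171, 132]
158 [85, 113, 149, 198, 233, 244, 246, 246, 246, 247, 247, 246, 247, 247, 246, 246, 244, 239, 234, 230, 221, 196]
```

View pics/c6.png

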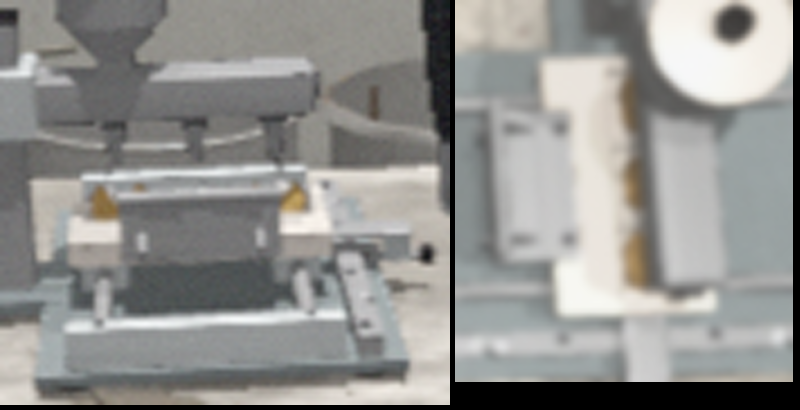

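The carrier has shifted by about 34.5 px, or roughly 110 mm. All three cookies stand upright under the nozzles, front at (292,197) and back at (104,202) in the side crop, and the arm is clear.

```bash
python3 -c "
from plant import arm
print(arm.finish_job())"
```

```text
the job is handed in; nothing more can be done
None
```

The new cookie is standing in the front pocket, the carrier rests in the middle notch at about 110 mm travel with all three cookies upright under the nozzles, and I handed the job in with the arm clear; the hand-in returned no verdict.

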